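# Bin the furniture foot that has no tenon

## Task

One of the three turned wooden furniture feet standing on the inspection board came off the lathe without the thin tenon on its top. Roll the slatted cover of the plywood reject box all the way open, drop that faulty foot inside, and roll the cover fully shut again. Leave the two good feet standing where they are.

Things in the scene. Friction and masses are not known exactly. Their poses are not given: they have to be found in the camera images.
- foot_reject: The faulty foot: turned light wood, NO tenon, 60 mm tall, upright in any of the three places in the row. Base 28 mm across, widening to 40 mm at height 22; straight cylinder 40 mm across from height 22 to 52; then narrowing to a flat top 32 mm across. 35 to 70 g. Origin: centre of its underside; z up its axis.
- foot_good_a: A good foot: same turned body as the faulty one plus a tenon 16 mm across and 34 mm tall on its top, 94 mm tall in all. Origin: centre of its underside; z up. About 90 mm from its neighbour in the row. It tips over easily.
- foot_good_b: The second good foot, identical to the first.
- board: Fixed grey inspection board on the bench, 220 mm (x) by 320 mm (y), 12 mm thick. Origin: centre of its underside. The feet stand on it in a row along its own y, about 40 mm to the -x side of its middle, each free for 70 mm from its centre along the board's x, both ways; a low sanding block and caliper lie on its far half.
- reject_box: Fixed plywood roll-top box like a bread bin: 310 mm deep (x), 260 wide (y), 237 high. Origin: centre of its underside; its own -x side is the front, towards the robot. Inside 292 x 236 mm, floor 8 mm thick, front wall 84 mm high. Half-round side cheeks 12 mm thick, radius 155 mm. A fixed curved hood forms its rear upper quarter. A loose wooden offcut lies inside at the back.
- cover (a joint): How far the slatted wooden cover has rolled, in rad about the box's roll axis: 0 fully shut (stop), 1.45 fully open (stop); it grows as the handle goes up and back over the top. It starts shut or up to 0.2 rad open. It stays wherever it is left; rolling it takes about 1 to 6 N at the handle.
- cover_grip (a point): Centre of the cover's handle: dark steel round bar, 20 mm across, 40 mm long, along the box's y, on a 12 mm stem at the cover's leading edge. 176 mm from the roll axis; 10 degrees above its level in front when shut (z about 111 mm), near the top when open (z about 255 mm). Its flat ends can be pinched from above, fingers closing along the box's y; the bar can turn between the fingers.
- roll_axis (a point): Point on the axis about which the cover rolls, midway between the cheeks: 80 mm above the box's origin. The axis runs along the box's own y. The cover's slats run on an arc of radius 140 mm about it. Axes as the box's.
- box_mouth (a point): Middle of the mouth that the open cover uncovers (front upper quarter of the box): 70 mm to the front (-x) of the box's centre and 180 mm above its underside. The mouth reaches from 146 mm in front of the box's centre to the centre itself and is 236 mm wide. Nothing stands above it when the cover is open.
Things that resemble listed ones, but are neither listed nor needed, are in the scene too. What is shaped like the foot_good_a but purple or red is not meant.

How it is judged (in metres and radians):
On the way, in this order (a step that is already met when the one before it is completed fails the run):
1. the cover has been rolled open (value of joint cover above 1.25 rad), for 0.2 s.
2. the faulty foot lies in the box, released (x of foot_reject in the frame of reject_box between -0.146 and 0.146 m and y of foot_reject in the frame of reject_box between -0.118 and 0.118 m and z of foot_reject in the frame of reject_box below 0.08 m and contact force between foot_reject and the fingers below 0.1 N and linear speed of foot_reject below 0.1 m/s), for 0.2 s.
At the end, for the whole second after the job is handed in: The faulty foot lies at rest inside the reject box, the cover is shut to within 0.06 rad (about 8 mm of its track), and both good feet stand upright on the board within 15 mm of where they started (value of joint cover between -0.06 and 0.06 rad and x of foot_reject in the frame of reject_box between -0.146 and 0.146 m and y of foot_reject in the frame of reject_box between -0.118 and 0.118 m and z of foot_reject in the frame of reject_box below 0.08 m and linear speed of foot_reject below 0.05 m/s and angle between each of foot_good_a, foot_good_b's own z axis and vertical below 0.1 rad and distance of each of foot_good_a, foot_good_b from where it was at the start of the episode below 0.015 m); the robot touches nothing.
It fails at once if a good foot is knocked over or carried off (angle between any of foot_good_a, foot_good_b's own z axis and vertical above 0.5 rad or distance of any of foot_good_a, foot_good_b from where it was at the start of the episode above 0.04 m).
It also fails if it takes over 72 s, if anything falls off the work surface, if the arm or the gripper's body presses on something with over 40 N, if the wrist force passes 120 N, or if a joint passes its speed limit or range.

## Robot

A 6-joint arm with a two-finger parallel gripper is mounted at the origin on the work surface. World frame = base frame: x ahead of the robot, y to its left, z up, the work surface at z = 0. Lengths are in mm, angles in rad, forces in N, time in s.
With the tool pointing down it reaches from about 275 to 850 mm from the base axis. Payload 19 kg.
Tool frame: the origin (TCP) lies between the finger pads; the fingertips stand 8 mm ahead of it and the grasp point (between the pads) lies 11 mm behind it (env.tips_ahead is the distance from the TCP to the fingertips, in mm); z points along the fingers, y is the line along which they close (so a half turn about z gives the same grasp; the last joint's range is limited). The gripper opens to 85 mm and grips with 20 to 120 N. Pads are 22 mm wide; open, the fingers measure 114 mm over their backs; the gripper's body (76 mm by 85 mm) begins 54 mm behind the grasp point. The pads swing forward as they close: fully open they stand 13 mm farther back than shut.
Start: joints at [-1.383, 0.15, 1.437, -0, 1.554, -0.134], TCP at [181.832, -545.462, 239.267] pointing down, gripper open.
Joint ranges: [-2.8, 2.8], [-0.68, 2.1], [0.12, 2.68], [-1.39, 4.53], [0.16, 2.79], [-2.81, 2.81]. Speed limits (rad/s): [1.89, 1.89, 2.22, 3.01, 3.01, 3.01].

## Interface

Orientations are given as a unit quaternion [x, y, z, w].
In Python, from cell import env, optics, job gives the robot as it stands.
- The arm moves only by the shell command python3 -m inch 'ROWS' [OPENING] [FORCE]. ROWS is a JSON object of lists of equal length, an entry for each row: "xyz": the shift along the world's x, y, z in mm, a list of three; "turn": the turn about the world's z in rad. A call has 1 to 12 rows; each row shifts and turns the commanded pose from where the row before left it; what a row does not reach is not made up. A row lasts 1/10 s, in which the tool goes at most 50 mm and 8.59 degrees, less where a joint would pass 70% of its speed; a pose out of reach is approached as far as the arm can. A call is refused whole if a number of a shift passes 50 or a number of a turn 0.15, either way. A call with a gripper value outside its range is refused whole. OPENING is the opening, from 0 (shut) to 1 (fully open), set as the call begins (- or left out, the last holds). The fingers move at their own pace and stop on an object; FORCE is the grip in N (left out, the last holds). Time passes only in rows, so rows that do not move let the fingers close. It gives the time, the measured TCP pose, the force, the opening and the grip force at its end, in the units of the state.
- env.state(): the state, without advancing time (a new reading comes with each control period).
- optics.capture(name): name is "scene" or "top"; returns a dict with "color" (384x512x3 uint8, red, green, blue), "intrinsics" (3x3 intrinsics, pixels), "T" (4x4, takes a point from camera to world coordinates). Camera axes: x right, y down, z forward; pixel columns grow to the right and rows downward; lengths in mm; the calibration is good to about 2 mm. A picture is of the moment at which its call begins. There is no depth.
- job.sign_off(): hands the job in; it is judged then, once.
The state is a dict: "clock": time; "joint_positions": joint angles; "joint_vel": joint speeds; "effort": joint torques, N m; "ee_pos": TCP position; "eef_rot": TCP orientation; "wrist_force": force on the tool from outside, world axes, zero at the start; "ft_torque": the same for the moment, N m; "grip_width": finger opening in mm; "grip_force": force on a finger pad.
Only numpy, scipy, OpenCV 4.12 (cv2) and the standard library are available. Lean on these libraries where they do the work, as an engineer would, in place of code of your own. Each camera call takes 0.05 s, during which the arm holds its last target. There are 200 camera calls.

## Working session

There is one attempt and no reset: what is moved stays moved. The work goes in short steps, Python scripts to look and compute and a shell command to move; the robot and the scene stay as the last step left them, time stands still between calls to the robot, and variables do not carry over. Pictures are saved under pics/ and viewed, at most 10 in all, crops included, and the job is handed in when it is done.

```bash
mkdir -p pics; ls
python3 - <<'E'
from cell import env, optics, job
import cv2,numpy as np
for n in("scene","top"):
    d=optics.capture(n); cv2.imwrite(f"pics/{n}0.png",d["color"][:,:,::-1]); np.savez(f"pics/{n}0.npz",**d); print(n,d["intrinsics"].round(1).tolist(),d["T"].round(3).tolist())
s=env.state();print({k:np.round(v,3).tolist() for k,v in s.items()})
E
```

```text
pics
scene [[443.0, 0.0, 260.5], [0.0, 443.0, 195.1], [0.0, 0.0, 1.0]] [[-0.121, 0.939, -0.323, 833.733], [0.993, 0.117, -0.031, -115.308], [0.009, -0.324, -0.946, 1126.34], [0.0, 0.0, 0.0, 1.0]]
top [[422.0, 0.0, 255.3], [0.0, 422.0, 196.6], [0.0, 0.0, 1.0]] [[0.022, -0.981, 0.191, 314.918], [-0.999, -0.017, 0.027, -143.81], [-0.023, -0.191, -0.981, 1103.363], [0.0, 0.0, 0.0, 1.0]]
{'clock': 0.1, 'joint_positions': [-1.383, 0.151, 1.438, 0.0, 1.554, -0.134], 'joint_vel': [0.001, -0.002, -0.002, -0.002, 0.0, 0.001], 'effort': [0.004, -71.438, -57.18, -0.0, 0.007, 0.0], 'ee_pos': [181.793, -545.282, 238.735], 'eef_rot': [0.987, 0.16, -0.0, -0.001], 'wrist_force': [-0.796, -0.532, -0.51], 'ft_torque': [0.007, 0.003, 0.001], 'grip_force': 0.0, 'grip_width': 85.133}
```

View pics/scene0.png

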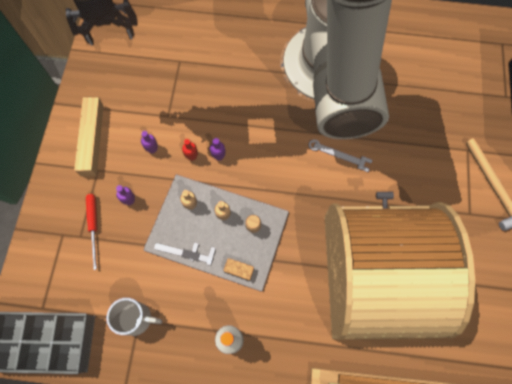

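View pics/top0.png

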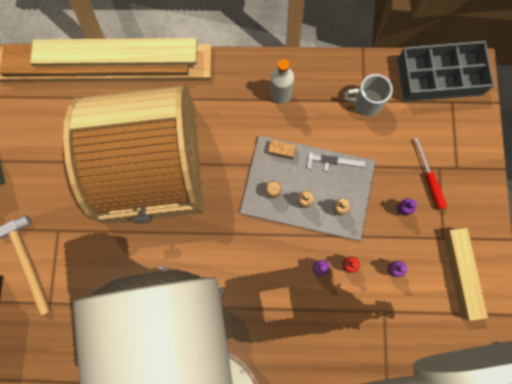

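Scene shows the board with three wood feet at (188,199), (222,209), (253,222). The purple and red lookalikes are at (149,141), (190,148), (217,148), (125,195). The box handle is at (385,197). The top view shows the feet at (342,206), (306,199), (273,189) and the handle at (142,214). The third foot, scene (253,222) / top (273,189), looks like it has no tenon, so I'll check it in a close crop.

Run:
```python
import cv2,numpy as np
a=cv2.imread("pics/scene0.png")[180:240,170:280];b=cv2.imread("pics/top0.png")[170:230,255:365]
c=cv2.imread("pics/scene0.png")[180:240,340:450];d=cv2.imread("pics/top0.png")[180:240,90:200]
f=lambda i:cv2.resize(i,(400,218),interpolation=cv2.INTER_CUBIC)
cv2.imwrite("pics/crop.png",np.vstack([np.hstack([f(a),f(b)]),np.hstack([f(c),f(d)])]))
```

```text
(no output)
```

View pics/crop.png

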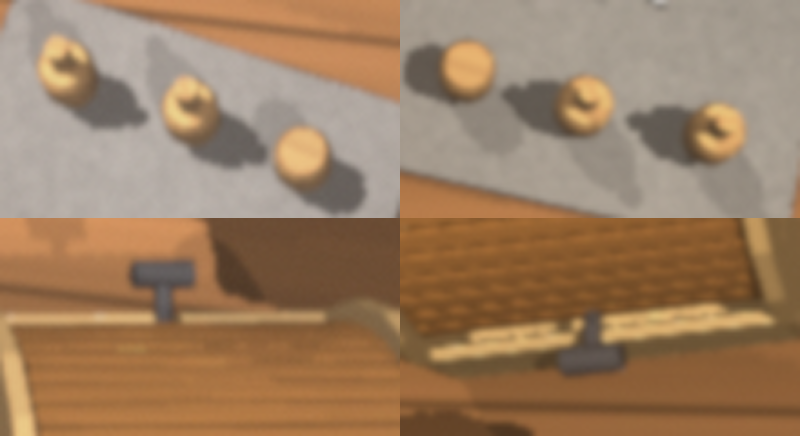

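The crop confirms it: the third foot, scene (253,222.6) / top (273.4,188.7), has a flat top, and the other two carry tenons. The handle bar centre is at scene (384.8,195.1) / top (142.7,218.5).

```bash
cat > h.py <<'E'
import numpy as np,cv2
def load(n): return dict(np.load(n))
def ray(d,p):
    r=d["T"][:3,:3]@np.linalg.inv(d["intrinsics"])@[p[0],p[1],1]; return d["T"][:3,3],r/np.linalg.norm(r)
def plane(d,p,z):
    o,r=ray(d,p); return o+r*(z-o[2])/r[2]
def tri(ds,ps):
    A=np.zeros((3,3));b=np.zeros(3);R=[ray(d,p) for d,p in zip(ds,ps)]
    for o,r in R:
        M=np.eye(3)-np.outer(r,r);A+=M;b+=M@o
    x=np.linalg.solve(A,b); return x,[np.linalg.norm((np.eye(3)-np.outer(r,r))@(x-o)) for o,r in R]
E
python3 - <<'E'
from h import *
S,T=load("pics/scene0.npz"),load("pics/top0.npz")
p=lambda *a:print(*[np.round(x,1) if not isinstance(x,str) else x for x in a])
p("foot",*tri([S,T],[(253,222.6),(273.4,188.7)]),plane(S,(253,222.6),72),plane(T,(273.4,188.7),72))
p("handle",*tri([S,T],[(384.8,195.1),(142.7,218.5)]))
for d,roi,nm in((S,(340,180,90,40),"S"),(T,(120,190,50,45),"T")):
    im=d["color"];h=cv2.cvtColor(im,cv2.COLOR_RGB2HSV);x,y,w,hh=roi
    m=((h[...,1]<70)&(h[...,2]<120)).astype(np.uint8);mm=np.zeros_like(m);mm[y:y+hh,x:x+w]=m[y:y+hh,x:x+w]
    cs=cv2.findContours(mm,0,2)[0];
    for c in sorted(cs,key=cv2.contourArea)[-2:]: p(nm,"dark",cv2.contourArea(c),cv2.boundingRect(c),str(cv2.minAreaRect(c)))
    m=((h[...,1]<50)&(h[...,2]>110)&(h[...,2]<190)).astype(np.uint8)
    m=cv2.morphologyEx(m,cv2.MORPH_OPEN,np.ones((3,3)))
    m=cv2.morphologyEx(m,cv2.MORPH_CLOSE,np.ones((21,21)))
    mm=m*0; r=(140,170,155,125) if nm=="S" else (235,130,150,115); mm[r[1]:r[1]+r[3],r[0]:r[0]+r[2]]=m[r[1]:r[1]+r[3],r[0]:r[0]+r[2]]
    c=max(cv2.findContours(mm,0,2)[0],key=cv2.contourArea); c=cv2.convexHull(c)
    P=np.array([plane(d,q[0],12)[:2] for q in c],np.float32); p(nm,"board",str(cv2.minAreaRect(P)))
# good feet tenon tops approx from body mid: disc at z=64
for nm,d,L in(("S",S,((188,199),(222,208.5))),("T",T,((306,199),(342,206)))):
    for q in L: p(nm,q,plane(d,q,64))
# box edges: front wall ends / cheeks in scene
for q in((329,207),(454,204),(345,338),(468,330)): p("box S",q,plane(S,q,84))
E
```

```text
foot [ 540.9 -160.5   50.1] [0.1 0.1] [ 546.9 -159.5   72. ] [ 536.2 -160.2   72. ]
handle [449.7 151.  111.6] [0. 0.]
S dark 113.5 [377 192  16  16] ((384.5, 199.5), (15.0, 15.0), 90.0)
S board ((562.1001586914062, -252.2659149169922), (319.0609130859375, 217.61175537109375), 78.04893493652344)
T dark 94.5 [134 207  17  15] ((140.80203247070312, 216.78860473632812), (14.664251327514648, 14.82809829711914), 55.00798034667969)
T board ((556.787353515625, -251.35269165039062), (316.2958984375, 215.6302032470703), 77.97212982177734)
S [188 199] [ 503.8 -330.4   64. ]
S [222.  208.5] [ 518.  -241.6   64. ]
T [306 199] [ 513.  -242.1   64. ]
T [342 206] [ 496.9 -331.4   64. ]
box S [329 207] [487.5  22.1  84. ]
box S [454 204] [441.4 329.8  84. ]
box S [345 338] [790.6  79.7  84. ]
box S [468 330] [739.7 355.2  84. ]
```

```bash
python3 -m inch '{"xyz":[[15,39,0],[15,39,0],[15,39,0],[15,39,0],[15,39,0],[15,39,0],[15,39,0],[15,39,0],[15,39,0],[15,39,0],[15,39,0],[15,39,0]],"turn":[-0.1,-0.094,0,0,0,0,0,0,0,0,0,0]}' 1
python3 -m inch '{"xyz":[[15,39,0],[15,39,0],[15,39,0],[15,39,0],[15,39,0],[13,34,0],[0,0,0],[0,0,0],[0,0,0]],"turn":[0,0,0,0,0,0,0,0,0]}'
```

```text
clock: 1.3
ee_pos: [361.9, -75.7, 239.3]
eef_rot: [0.998, 0.064, 0.0, 0.0]
wrist_force: [1.0, -1.1, 0.9]
grip_width: 84.9
grip_force: 0.0
clock: 2.2
ee_pos: [449.6, 150.9, 239.1]
eef_rot: [0.998, 0.064, -0.0, 0.0]
wrist_force: [0.4, 0.2, 0.1]
grip_width: 85.3
grip_force: 0.0
```

```bash
python3 -m inch '{"xyz":[[0,0,-30],[0,0,-30],[0,0,-30],[0,0,-20],[0,0,-15],[0,0,-14],[0,0,0],[0,0,0]],"turn":[0,0,0,0,0,0,0,0]}' 1
python3 - <<'E'
from cell import optics
from h import *
o=[]
for n,(x,y) in(("scene",(385,196)),("top",(142,218))):
    d=optics.capture(n);np.savez(f"pics/{n}1.npz",**d);o.append(cv2.resize(d["color"][y-60:y+60,x-80:x+80,::-1],(400,300),interpolation=2))
cv2.imwrite("pics/g1.png",np.hstack(o))
E
```

```text
clock: 3.0
ee_pos: [449.9, 150.9, 100.8]
eef_rot: [0.998, 0.063, 0.0, -0.0]
wrist_force: [0.8, -0.3, -0.6]
grip_width: 85.4
grip_force: 0.0
```

View pics/g1.png

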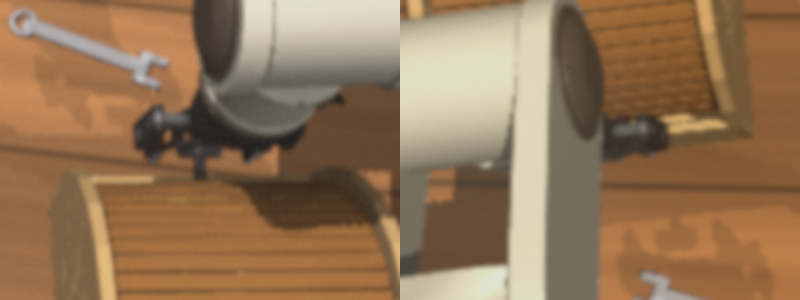

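The scene crop (left) shows the gripper straddling the handle, with the stem at about crop (200,160), between the fingers and clear of the box. The top view is hidden by the arm. Next I close the fingers.

```bash
python3 -m inch '{"xyz":[[0,0,0],[0,0,0],[0,0,0],[0,0,0],[0,0,0],[0,0,0],[0,0,0],[0,0,0]],"turn":[0,0,0,0,0,0,0,0]}' 0 40
```

```text
clock: 3.9
ee_pos: [450.0, 149.3, 100.3]
eef_rot: [0.998, 0.064, -0.0, 0.002]
wrist_force: [-0.3, -26.6, 2.9]
grip_width: 39.2
grip_force: 47.5
```

```bash
python3 -m inch '{"xyz":[[0.3,-2,0],[0,0,0],[0,0,0]],"turn":[0,0,0]}'
```

```text
clock: 4.2
ee_pos: [450.0, 149.1, 100.3]
eef_rot: [0.998, 0.064, -0.0, 0.0]
wrist_force: [-2.5, -6.9, 2.9]
grip_width: 39.5
grip_force: 47.9
```

Run:
```python
import numpy as np
a=np.radians(10)+np.arange(0,1.401,0.07);d=-176*np.cos(a);P=np.c_[d*.992,d*.1265,80+176*np.sin(a)]
print(np.diff(np.round(P,0),axis=0).astype(int).tolist(),(P[-1]-P[0]).round(1))
```

```text
[[3, 0, 12], [3, 1, 11], [4, 0, 12], [5, 1, 11], [6, 1, 11], [6, 1, 11], [8, 0, 10], [7, 1, 9], [9, 2, 9], [9, 1, 8], [10, 1, 8], [10, 1, 6], [10, 2, 7], [11, 1, 5], [12, 1, 5], [11, 2, 3], [12, 1, 3], [12, 2, 2], [12, 2, 2], [13, 1, 0]] [172.6  22.  145.4]
```

```bash
python3 -m inch '{"xyz":[[3,0,12],[3,1,11],[4,0,12],[5,1,11],[6,1,11],[6,1,11],[8,0,10]],"turn":[0,0,0,0,0,0,0]}'
```

```text
clock: 4.9
ee_pos: [485.3, 153.7, 178.8]
eef_rot: [0.998, 0.064, -0.0, -0.0]
wrist_force: [0.9, 6.7, -8.5]
grip_width: 39.6
grip_force: 44.4
```

```bash
python3 -m inch '{"xyz":[[7,1,9],[9,2,9],[9,1,8],[10,1,8],[10,1,6],[10,2,7],[11,1,5]],"turn":[0,0,0,0,0,0,0]}'
python3 -m inch '{"xyz":[[12,1,5],[11,2,3],[12,1,3],[12,2,2],[12,2,2],[13,1,0],[0,0,0],[0,0,0]],"turn":[0,0,0,0,0,0,0,0]}'
```

```text
clock: 5.6
ee_pos: [551.2, 162.7, 230.3]
eef_rot: [0.998, 0.064, -0.001, 0.0]
wrist_force: [-2.7, 2.7, -8.3]
grip_width: 39.8
grip_force: 43.9
clock: 6.4
ee_pos: [623.5, 172.4, 245.4]
eef_rot: [0.998, 0.064, -0.0, -0.001]
wrist_force: [2.1, 5.1, -4.7]
grip_width: 39.7
grip_force: 42.5
```

```bash
python3 -m inch '{"xyz":[[0,0,0],[0,0,0],[0,0,0],[0,0,0],[0,0,20],[0,0,30],[0,0,20]],"turn":[0,0,0,0,0,0,0]}' 1
python3 - <<'E'
from h import *
from scipy import ndimage as nd
S,T=load("pics/scene0.npz"),load("pics/top0.npz")
R=[]
for d,roi in((S,(170,180,280,245)),(T,(255,172,365,225))):
    x0,y0,x1,y1=roi;h=cv2.cvtColor(d["color"],cv2.COLOR_RGB2HSV)[y0:y1,x0:x1]
    m=(h[...,1]>80)&(h[...,2]>120); l,n=nd.label(m); r=[]
    for i in range(1,n+1):
        ys,xs=np.where(l==i)
        if 80<len(xs)<600: r.append((xs.mean()+x0,ys.mean()+y0,len(xs)))
    R.append(r)
    for q in r: print(np.round(q,1),[plane(d,q[:2],z).round(1)[:2].tolist() for z in (44,54,64)])
E
```

```text
clock: 7.1
ee_pos: [623.2, 171.5, 317.4]
eef_rot: [0.998, 0.064, 0.001, -0.0]
wrist_force: [0.5, -0.1, 0.6]
grip_width: 85.2
grip_force: 0.0
[187.3 198.5 201. ] [[496.5, -336.4], [499.6, -334.4], [502.7, -332.4]]
[221.7 209.4 192. ] [[514.6, -244.3], [517.6, -243.2], [520.5, -242.0]]
[252.7 222.5 197. ] [[539.1, -161.5], [541.8, -161.1], [544.5, -160.6]]
[273.3 188.3 192. ] [[543.2, -160.3], [541.1, -160.2], [538.9, -160.0]]
[305.9 198.1 187. ] [[519.1, -243.8], [517.1, -242.9], [515.2, -241.9]]
[342.3 205.8 181. ] [[500.9, -335.8], [499.1, -334.0], [497.4, -332.2]]
[266.1 221.8 139. ] [[456.3, -143.5], [455.0, -143.5], [453.7, -143.5]]
```

```bash
python3 -m inch '{"xyz":[[-7,-28,0],[-7,-28,0],[-7,-28,0],[-7,-28,0],[-7,-28,0],[-7,-28,0],[-7,-28,0],[-7,-28,0],[-7,-28,0],[-7,-28,0],[-7,-28,0],[-5,-24,0]],"turn":[0.12,0.12,0.12,0.12,0.12,0.12,0.12,0.12,0.12,0.1,0.054,0]}' 1
python3 -m inch '{"xyz":[[0,0,-40],[0,0,-40],[0,0,-40],[0,0,-40],[0,0,-20],[0,0,0],[0,0,0]],"turn":[0,0,0,0,0,0,0]}'
```

```text
clock: 8.3
ee_pos: [540.5, -161.8, 315.6]
eef_rot: [0.776, 0.63, -0.0, 0.0]
wrist_force: [0.6, 0.3, 0.4]
grip_width: 85.1
grip_force: 0.0
clock: 9.0
ee_pos: [541.5, -160.6, 136.3]
eef_rot: [0.777, 0.629, 0.0, 0.0]
wrist_force: [-0.2, 0.9, -0.2]
grip_width: 85.2
grip_force: 0.0
```

Run:
```python
from cell import optics
from h import *
o=[]
for n,(x,y) in(("scene",(240,210)),("top",(290,195))):
    d=optics.capture(n);np.savez(f"pics/{n}2.npz",**d);o.append(cv2.resize(d["color"][y-75:y+75,x-100:x+100,::-1],(400,300),interpolation=2))
cv2.imwrite("pics/g2.png",np.hstack(o))
```

```text
(no output)
```

View pics/g2.png

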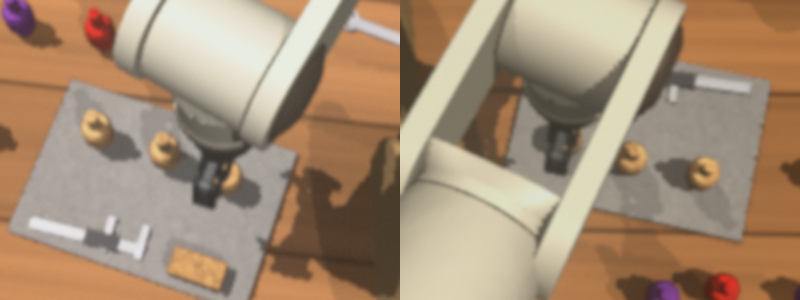

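```bash
python3 -m inch '{"xyz":[[0,0,-25],[0,0,-20],[0,0,-18],[0,0,-16],[0,0,-15],[0,0,0],[0,0,0]],"turn":[0,0,0,0,0,0,0]}' 1
python3 -m inch '{"xyz":[[0,0,0],[0,0,0],[0,0,0],[0,0,0],[0,0,0],[0,0,0],[0,0,0],[0,0,0]],"turn":[0,0,0,0,0,0,0,0]}' 0 30
```

```text
clock: 9.8
ee_pos: [541.5, -160.6, 42.1]
eef_rot: [0.777, 0.63, 0.0, 0.0]
wrist_force: [0.4, -0.2, 0.9]
grip_width: 85.4
grip_force: 0.0
clock: 10.6
ee_pos: [541.3, -160.6, 41.9]
eef_rot: [0.777, 0.629, 0.0, 0.0]
wrist_force: [-2.2, 0.4, 5.5]
grip_width: 38.7
grip_force: 30.0
```

```bash
python3 -m inch '{"xyz":[[0,0,10],[0,0,30],[0,0,40],[0,0,40],[0,0,40],[0,0,40],[0,0,40],[0,0,30]],"turn":[0,0,0,0,0,0,0,0]}'
python3 -m inch '{"xyz":[[1,27,0],[0,27,0],[1,27,0],[0,27,0],[1,27,0],[0,27,0],[1,27,0],[0,27,0],[1,27,0],[0,27,0],[1,27,0],[0,25,0]],"turn":[-0.12,-0.12,-0.12,-0.12,-0.12,-0.12,-0.12,-0.12,-0.12,-0.1,-0.054,0]}'
python3 -m inch '{"xyz":[[0,0,0],[0,0,0]],"turn":[0,0]}'
python3 - <<'E'
from cell import optics
from h import *
o=[]
for n,(x,y) in(("scene",(350,240)),("top",(170,180))):
    d=optics.capture(n);np.savez(f"pics/{n}3.npz",**d);o.append(cv2.resize(d["color"][y-120:y+120,x-160:x+160,::-1],(400,300),interpolation=2))
cv2.imwrite("pics/g3.png",np.hstack(o))
E
```

```text
clock: 11.4
ee_pos: [540.9, -160.4, 314.8]
eef_rot: [0.777, 0.63, 0.001, 0.001]
wrist_force: [-0.6, -0.1, -0.7]
grip_width: 39.0
grip_force: 30.4
clock: 12.6
ee_pos: [546.8, 162.8, 312.0]
eef_rot: [0.998, 0.063, 0.0, -0.0]
wrist_force: [0.2, 0.3, -0.3]
grip_width: 38.4
grip_force: 30.4
clock: 12.8
ee_pos: [546.9, 161.8, 311.7]
eef_rot: [0.998, 0.064, 0.0, 0.0]
wrist_force: [-0.4, -0.7, -1.0]
grip_width: 38.7
grip_force: 30.5
```

View pics/g3.png

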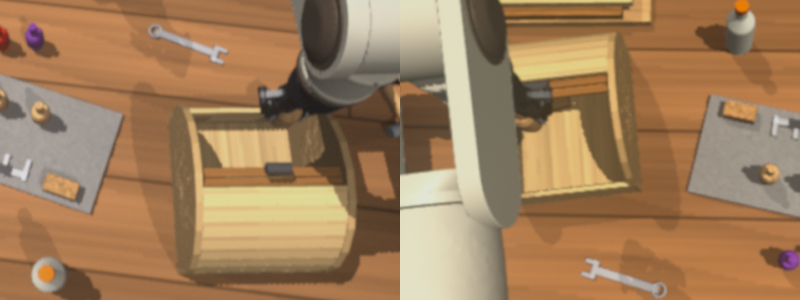

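The scene crop (left) shows the cover open with its handle at crop (280,168). The foot is in the gripper at crop (290,115), above the open mouth. Next I lower and release it.

```bash
python3 -m inch '{"xyz":[[0,0,-35],[0,0,-35],[0,0,-35],[0,0,-35],[0,0,-35],[0,0,-30],[0,0,-22],[0,0,0],[0,0,0]],"turn":[0,0,0,0,0,0,0,0,0]}'
python3 -m inch '{"xyz":[[0,0,0],[0,0,0],[0,0,0],[0,0,0],[0,0,0],[0,0,0],[0,0,0],[0,0,0]],"turn":[0,0,0,0,0,0,0,0]}' 1
python3 -m inch '{"xyz":[[0,0,20],[0,0,35],[0,0,35],[0,0,35],[0,0,35],[0,0,35],[0,0,35],[0,0,0],[0,0,0]],"turn":[0,0,0,0,0,0,0,0,0]}'
python3 - <<'E'
from cell import optics
from h import *
o=[]
for n,(x,y) in(("scene",(350,240)),("top",(170,180))):
    d=optics.capture(n);np.savez(f"pics/{n}4.npz",**d);o.append(cv2.resize(d["color"][y-120:y+120,x-160:x+160,::-1],(400,300),interpolation=2))
cv2.imwrite("pics/g4.png",np.hstack(o))
E
```

```text
clock: 13.8
ee_pos: [547.5, 161.0, 85.1]
eef_rot: [0.998, 0.063, 0.0, -0.0]
wrist_force: [0.2, 0.4, -0.1]
grip_width: 38.9
grip_force: 30.5
clock: 14.6
ee_pos: [547.1, 161.5, 84.2]
eef_rot: [0.998, 0.064, -0.0, -0.0]
wrist_force: [0.3, 1.4, -0.6]
grip_width: 85.5
grip_force: 0.0
clock: 15.5
ee_pos: [547.3, 161.5, 314.5]
eef_rot: [0.998, 0.064, 0.001, -0.0]
wrist_force: [-0.8, 0.0, -0.7]
grip_width: 85.6
grip_force: 0.0
```

View pics/g4.png

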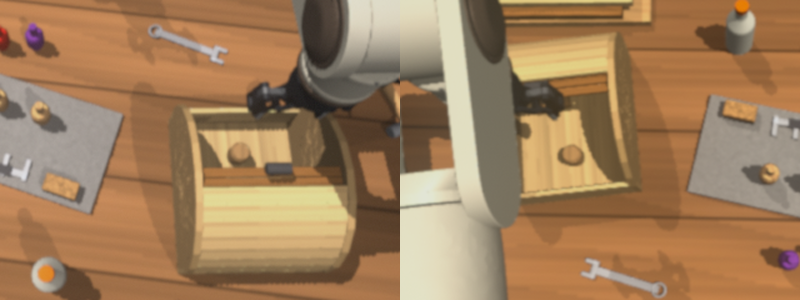

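Both crops show the foot lying on the box floor, at scene crop (240,152) and top crop (571,154). The handle is still at scene crop (280,168), so I go back to the pose where I released it and re-grip.

```bash
python3 -c "
from h import *
print(plane(load('pics/scene4.npz'),(414,254.4),255))"
python3 -m inch '{"xyz":[[19,3,0],[19,3,0],[19,3,0],[19,2,0],[0,0,-25],[0,0,-22],[0,0,-22],[0,0,0],[0,0,0]],"turn":[0,0,0,0,0,0,0,0,0]}' 1
```

```text
[622.26485511 175.09887832 255.        ]
clock: 16.5
ee_pos: [622.9, 172.5, 245.1]
eef_rot: [0.998, 0.064, -0.001, -0.0]
wrist_force: [0.3, 0.2, 0.6]
grip_width: 85.6
grip_force: 0.0
```

```bash
python3 -m inch '{"xyz":[[0,0,0],[0,0,0],[0,0,0],[0,0,0],[0,0,0],[0,0,0],[0,0,0],[0,0,0]],"turn":[0,0,0,0,0,0,0,0]}' 0 40
python3 -m inch '{"xyz":[[-13,-1,0],[-12,-2,-2],[-12,-2,-2],[-12,-1,-3],[-11,-2,-3],[-12,-1,-5]],"turn":[0,0,0,0,0,0]}'
```

```text
clock: 17.3
ee_pos: [623.3, 172.4, 246.1]
eef_rot: [0.998, 0.064, 0.001, -0.0]
wrist_force: [-0.8, -1.1, 5.6]
grip_width: 39.4
grip_force: 40.8
clock: 17.9
ee_pos: [551.7, 162.9, 231.6]
eef_rot: [0.998, 0.064, 0.002, 0.0]
wrist_force: [4.1, -10.4, 9.7]
grip_width: 39.3
grip_force: 43.8
```

```bash
python3 -m inch '{"xyz":[[-11,-1,-5],[-10,-2,-7],[-10,-1,-6],[-10,-1,-8],[-9,-1,-8],[-9,-2,-9],[-7,-1,-9]],"turn":[0,0,0,0,0,0,0]}'
python3 -m inch '{"xyz":[[-8,0,-10],[-6,-1,-11],[-6,-1,-11],[-5,-1,-11],[-4,0,-12],[-3,-1,-11],[-3,0,-12],[0,0,0],[0,0,0],[0,0,0]],"turn":[0,0,0,0,0,0,0,0,0,0]}'
```

```text
clock: 18.6
ee_pos: [485.0, 153.8, 179.2]
eef_rot: [0.998, 0.064, 0.001, 0.0]
wrist_force: [-5.4, -8.2, 12.0]
grip_width: 39.3
grip_force: 48.6
clock: 19.6
ee_pos: [450.1, 149.1, 100.1]
eef_rot: [0.998, 0.064, -0.0, 0.001]
wrist_force: [0.0, -15.8, -2.7]
grip_width: 39.4
grip_force: 49.4
```

Back at the starting pose. I press down a little further to find the shut stop.

```bash
python3 -m inch '{"xyz":[[0,0,-3],[0,0,0],[0,0,0]],"turn":[0,0,0]}'
python3 -m inch '{"xyz":[[0,0,-3],[0,0,0],[0,0,0]],"turn":[0,0,0]}'
```

```text
clock: 19.9
ee_pos: [449.6, 149.1, 97.0]
eef_rot: [0.998, 0.064, -0.001, 0.001]
wrist_force: [-5.0, -17.0, -0.9]
grip_width: 39.6
grip_force: 49.6
clock: 20.2
ee_pos: [449.5, 149.1, 94.7]
eef_rot: [0.998, 0.064, -0.001, 0.001]
wrist_force: [-12.0, -18.2, 11.8]
grip_width: 39.6
grip_force: 50.9
```

```bash
python3 -m inch '{"xyz":[[-1,0,-3],[0,0,0],[0,0,0]],"turn":[0,0,0]}'
python3 -m inch '{"xyz":[[0,0,-3],[0,0,0],[0,0,0]],"turn":[0,0,0]}'
```

```text
clock: 20.5
ee_pos: [449.8, 149.1, 94.1]
eef_rot: [0.998, 0.064, 0.001, 0.001]
wrist_force: [-17.6, -20.3, 43.8]
grip_width: 39.3
grip_force: 54.8
clock: 20.8
ee_pos: [451.1, 149.3, 92.0]
eef_rot: [0.998, 0.064, 0.003, 0.001]
wrist_force: [-12.0, -19.9, 51.4]
grip_width: 39.4
grip_force: 57.4
```

The force jumped to about 45–50 N, so the cover is on its stop. I release it and back away.

```bash
python3 -m inch '{"xyz":[[0,0,0],[0,0,0],[0,0,0],[0,0,0],[0,0,0],[0,0,0],[0,0,0],[0,0,0]],"turn":[0,0,0,0,0,0,0,0]}' 1
python3 -m inch '{"xyz":[[-2,0,20],[-2,0,30],[-2,0,40],[-2,0,40],[0,0,40],[-20,-30,0],[-20,-40,0],[-20,-40,0],[-10,-40,0],[0,-40,0],[0,-40,0],[0,0,0]],"turn":[0,0,0,0,0,0,0,0,0,0,0,0]}'
python3 -m inch '{"xyz":[[-5,-40,0],[-5,-40,0],[-5,-40,0],[-5,-40,0],[-5,-40,0],[0,0,0],[0,0,0],[0,0,0]],"turn":[0,0,0,0,0,0,0,0]}'
python3 - <<'E'
from cell import optics
from h import *
D=[]
for n in("scene","top"):
    d=optics.capture(n);np.savez(f"pics/{n}5.npz",**d);D.append(d["color"][:,:,::-1])
cv2.imwrite("pics/g5.png",np.hstack([cv2.resize(D[0][130:350,130:490],(490,300)),cv2.resize(D[1][80:240,30:200],(310,300))]))
E
```

```text
clock: 21.6
ee_pos: [449.1, 150.5, 88.3]
eef_rot: [0.998, 0.064, -0.0, -0.0]
wrist_force: [0.3, 0.6, 0.9]
grip_width: 85.8
grip_force: 0.0
clock: 22.8
ee_pos: [370.7, -83.1, 258.2]
eef_rot: [0.998, 0.061, -0.0, 0.0]
wrist_force: [0.4, -0.3, 0.3]
grip_width: 85.5
grip_force: 0.0
clock: 23.6
ee_pos: [346.4, -278.5, 258.3]
eef_rot: [0.998, 0.064, 0.0, -0.0]
wrist_force: [0.4, 0.4, 0.7]
grip_width: 85.4
grip_force: 0.0
```

View pics/g5.png

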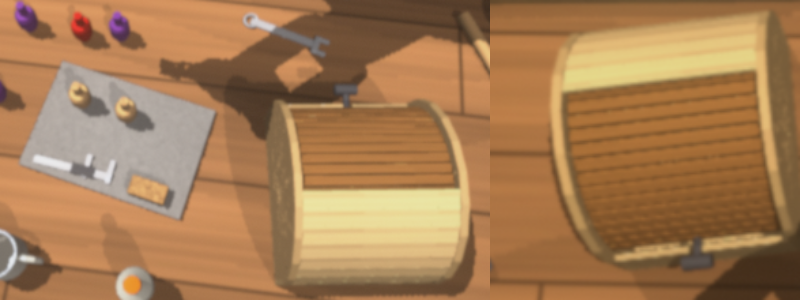

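The picture shows the cover shut, with its handle at crop (346,90) in the same place as at the start. Both good feet are standing where they were, at crop (79,93) and (126,107), and the arm is clear.

```bash
python3 -c "
from cell import job
print(job.sign_off())"
```

```text
the job is handed in; nothing more can be done
None
```

The faulty foot is in the reject box, the cover is rolled shut against its stop, both good feet stand where they were, and the job is handed in at about 24 s; no verdict came back.

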